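# Close and latch the clear gas chamber

### The arm

A 6-joint arm with a two-finger parallel gripper is mounted at the origin on the work surface. World frame = base frame: x ahead of the robot, y to its left, z up, the work surface at z = 0. Lengths are in mm, angles in rad, forces in N, time in s.
With the tool pointing down it reaches from about 400 to 925 mm from the base axis. Payload 12.5 kg.
Tool frame: the origin (TCP) lies at the very end of the fingers, on their centre line; the grasp point (between the pads) lies 19 mm behind it; z points along the fingers, y is the line along which they close (so a half turn about z gives the same grasp; the last joint's range is limited). The gripper opens to 95 mm and grips with 3 to 60 N. Pads are 20 mm wide; open, the fingers measure 119 mm over their backs; the gripper's body (75 mm by 180 mm) begins 59 mm behind the grasp point.
Start: joints at [-1.404, 0.491, 1.559, -0, 1.092, -0.106], TCP at [168.416, -601.902, 182.761] pointing down, gripper open.
Joint ranges: [-3.1, 3.1], [-0.84, 2.19], [0.05, 2.79], [-1.13, 4.28], [0.06, 2.93], [-2.69, 2.69]. Speed limits (rad/s): [2.22, 2.22, 2.79, 3.14, 3.14, 3.14].

### API

Orientations are given as [roll, pitch, yaw] about the fixed x, y, z axes, in that order (R = Rz(yaw) Ry(pitch) Rx(roll)).
In Python, from cell import * gives the robot as it stands.
- The arm moves only by the tool jog_arm, never from a script. Its argument "targets" is a list of rows, each an object with "turn": the turn, a rotation vector about the world's x, y, z in degrees, a list of three; "slide": the shift along the world's x, y, z in mm, a list of three; "claw": the opening in per cent of the stroke, from 0 (shut) to 100 (fully open). In form: [{"turn": [wx, wy, wz], "slide": [x, y, z], "claw": claw}, ...]. A call has 1 to 5 rows; each row shifts and turns the commanded pose from where the row before left it; what a row does not reach is not made up. A row lasts 1/8 s, in which the tool goes at most 62.5 mm and 10.7 degrees, less where a joint would pass 70% of its speed; a pose out of reach is approached as far as the arm can. A call with a gripper value outside its range is refused whole. The fingers move at their own pace and stop on an object; the grip force is fixed at half the most. Time passes only in rows, so rows that do not move let the fingers close. It gives the time, the measured TCP pose, the force, the opening and the grip force at its end, in the units of the state.
- state(): the state, without advancing time (a new reading comes with each control period).
- read_camera(name): name is "scene" or "top" or "wrist"; returns a dict with "frame" (384x512x3 uint8, blue, green, red), "mtx" (3x3 intrinsics, pixels), "R" (3x3) and "t" (3): a world point X has camera coordinates R X + t. Camera axes: x right, y down, z forward; pixel columns grow to the right and rows downward; lengths in mm; the calibration is good to about 2 mm. The wrist camera is an equidistant fisheye: a pixel r from the principal point sees the ray r / f radians off the axis. A picture is of the moment at which its call begins. There is no depth.
- job_done(): hands the job in; it is judged then, once.
Trained networks look in the newest picture that a camera, given by its name, has taken for a name from the list of things; names that differ only in an ending like _2 or _b are one class to them, and where a whole thing is asked for, a point or a joint stands for the part that bears it (a point fixed in the world has none). Each returns a list of dicts, best first, with "conf" (0 to 1); they miss things now and then, are a little off and sometimes report something else, mostly with a low value. They report only what shows in the picture. A call takes as long as a camera call. They do not tell look-alikes from the thing itself.
- look_for(query, camera): "xy" ([column, row] in pixels, amid what is visible of it).
The state is a dict: "t": time; "joints": joint angles; "qvel": joint speeds; "tau": joint torques, N m; "eef_pos": TCP position; "tcp_rot": TCP orientation; "ft_force": force on the tool from outside, world axes, zero at the start; "moment": the same for the moment, N m; "opening": opening from 0.0 (shut) to 1.0 (fully open); "grip_force": force on a finger pad.
Only numpy, scipy, OpenCV 4.12 (cv2) and the standard library are available. Lean on these libraries where they do the work, as an engineer would, in place of code of your own. Each camera call takes 0.05 s, during which the arm holds its last target. There are 200 camera calls.

### The job

Close the clear chamber: slide its blue lid fully home in the grooves, then swing the metal latch across the lid's end and into the hood until its nose snaps past the sprung roller and stays caught in the catch. The catch is adjustable and hidden in the hood, so find the snap by feel; push gently, as the acrylic cracks if it is forced, and leave the bottle, the cup and the forceps where they are.

Things in the scene. Friction and masses are not known exactly. Their poses are not given: they have to be found in the camera images.
- chamber: Clear acrylic chamber fixed to the bench, 110 (x) by 170 (y) by 90 mm high. Origin: centre of its underside; y runs along the lid's grooves. The lid enters at the +y end and slides to -y. Dark hinge bracket at the (-x,+y) corner; dark hood over the catch at the (+x,+y) corner (x 56 to 96, y 76 to 152, up to z 101 mm, open to +y and -x). The acrylic cracks if the robot pushes with over 40 N.
- lid: Loose translucent blue sliding lid, 96 (x) by 172 (y) by 6 mm, held captive in the grooves with 2 mm play, underside at chamber z 76 mm. Origin: centre of its underside, axes as the chamber's. Fully home its origin lies at chamber y = +6 mm and its +y edge at chamber y = +92 mm; it starts standing out 35 to 80 mm towards +y.
- lid_rib (a point): Point on the lid: middle of the top edge of the outer (+y) face of its white push rib. The rib is 60 mm wide (x), 10 mm thick and stands 22 mm above the lid's top; its outer face is 10 mm inside the lid's +y edge. Axes as the lid's.
- latch (a joint): Latch angle about its vertical hinge (rad): 0 = bar along chamber +x, across the lid's end; grows counter-clockwise seen from above (1.57 = bar along +y). It stays where left. The hidden catch is set so that the caught latch rests anywhere from 0.0 to 0.3. The nose meets the roller 0.09 before rest, needs about 8 N at the post to pass, then meets a hard stop.
- latch_post (a point): Centre of the top of the red push post on the latch bar, 85 mm from the hinge axis; 16 mm in diameter, 40 mm tall above the bar. Bar: 10 mm wide, 14 mm high, nose 135 mm from the hinge axis, top at chamber z 88 mm. A black sprung bumper, 55 mm from the hinge, stands 22 mm out of the bar's side and bears softly on the lid's end. Site x points along the bar away from the hinge.
- latch_hinge (a point): Point on the latch's vertical hinge axis, level with the top of the bar (chamber x -66, y +101, z 88 mm).
- bottle: Loose amber glass bottle, 48 mm in diameter, 95 mm tall, standing; origin: centre of its underside. Leave it alone.
- cup: Loose open steel cup, 66 mm across its rim, 65 mm tall, standing; origin: centre of its underside. Leave it alone.
- forceps: Loose steel forceps, 135 mm long, 8 mm thick, lying along their x axis on the white board; origin: centre of the underside. Leave them alone.
- board: Fixed white dissecting board, 200 by 160 by 12 mm, origin: centre of its underside.
- roller (a joint): How far the catch's sprung roller, inside the hood, is pressed aside (m): 0 = free, about 0.003 while the nose passes it, about 0.001 with the nose caught behind it.
- hood (a point): Middle of the top edge of the hood's open +y side (chamber x 76, y 152, z 101 mm). The bar's nose swings in under the hood's roof, whose underside is at z 97 mm.
Mind the look-alikes: they are no part of the job. There is more than one size of the lid; the one meant has the size given above.

How it is judged:
By the outcome, as a careful person would: the job done as asked, in the order asked, and still so for the second after the job is handed in, with the robot touching nothing.
It also fails if it takes over 51 s, if anything falls off the work surface, if the arm or the gripper's body presses on something with over 40 N, if the wrist force passes 120 N, or if a joint passes its speed limit or range.

## Working session

There is one attempt and no reset: what is moved stays moved. The work goes in short steps, Python scripts to look and compute and a tool call to move; the robot and the scene stay as the last step left them, time stands still between calls to the robot, and variables do not carry over. Pictures are saved under pics/ and viewed, at most 10 in all, crops included, and the job is handed in when it is done.

Besides the shell and the picture viewer there is one more tool, called after ">>>" as name(argument=value, ...) on one line, values as JSON. jog_arm: Moves the arm, as the interface text tells. Its arguments: {"type":"object","properties":{"targets":{"type":"array","items":{"type":"object","properties":{"turn":{"type":"array","items":{"type":"number"}},"slide":{"type":"array","items":{"type":"number"}},"claw":{"type":"number"}}}}},"required":["targets"]}

```bash
mkdir -p pics; ls; cat > h.py <<'E'
from cell import *
import numpy as np, cv2
def ray(c,uv):
    K,R,t=np.array(c["mtx"]),np.array(c["R"]),np.array(c["t"])
    d=np.linalg.inv(K)@[uv[0],uv[1],1.]
    return -R.T@t, R.T@d
def atz(c,uv,z):
    o,d=ray(c,uv); return o+d*(z-o[2])/d[2]
def proj(c,X):
    K,R,t=np.array(c["mtx"]),np.array(c["R"]),np.array(c["t"])
    p=(K@(R@np.atleast_2d(X).T+t.reshape(3,1))); return (p[:2]/p[2]).T
E
python3 - <<'E'
from h import *
for n in ("scene","top"):
    c=read_camera(n); cv2.imwrite(f"pics/{n}0.png",c["frame"])
    print(n,-np.array(c["R"]).T@np.array(c["t"]))
    for q in ("chamber","lid","lid_rib","latch","latch_post","latch_hinge","bottle","cup","forceps","board","hood"):
        print(q,[(np.round(d["xy"]).tolist(),round(d["conf"],2)) for d in look_for(q,n)][:4])
s=state();print(s["t"],s["ft_force"],s["tcp_rot"],s["eef_pos"])
E
```

```text
pics
scene [1490.88308265  364.8607023  1065.74874728]
chamber [([220.0, 230.0], 0.61), ([287.0, 289.0], 0.29)]
lid [([233.0, 224.0], 0.95), ([430.0, 262.0], 0.87), ([383.0, 177.0], 0.69)]
lid_rib [([383.0, 180.0], 0.83), ([432.0, 263.0], 0.81), ([234.0, 223.0], 0.58)]
latch [([281.0, 223.0], 0.58)]
latch_post [([283.0, 222.0], 0.95)]
latch_hinge [([282.0, 223.0], 0.62), ([193.0, 268.0], 0.53)]
bottle [([192.0, 267.0], 0.9)]
cup [([288.0, 289.0], 0.79)]
forceps [([89.0, 195.0], 0.53)]
board [([97.0, 199.0], 0.72)]
hood [([216.0, 228.0], 0.85), ([282.0, 221.0], 0.58)]
top [ 204.38590175   13.17194539 1798.50091788]
chamber [([266.0, 166.0], 0.74)]
lid [([160.0, 269.0], 0.93), ([258.0, 154.0], 0.89), ([120.0, 190.0], 0.59)]
lid_rib [([120.0, 187.0], 0.85), ([261.0, 153.0], 0.77), ([156.0, 265.0], 0.63)]
latch [([224.0, 167.0], 0.69)]
latch_post [([229.0, 166.0], 0.47)]
latch_hinge [([229.0, 165.0], 0.42)]
bottle [([271.0, 126.0], 0.72)]
cup [([206.0, 125.0], 0.74), ([229.0, 166.0], 0.25)]
forceps [([373.0, 176.0], 0.62)]
board [([379.0, 174.0], 0.9)]
hood [([265.0, 166.0], 0.68)]
1.2 [ 0.05940841 -0.32139395 -0.05905587] [ 3.14145298e+00 -9.97830515e-06  2.72782909e-01] [ 168.4372867  -601.91346778  182.77724381]
```

```bash
python3 - <<'E'
import cv2
a=cv2.imread("pics/scene0.png")[150:330,130:330];b=cv2.imread("pics/top0.png")[95:225,170:330]
cv2.imwrite("pics/sc.png",cv2.resize(a,None,fx=3.3,fy=3.3,interpolation=3));cv2.imwrite("pics/tc.png",cv2.resize(b,None,fx=4.5,fy=4.5,interpolation=3))
E
```

```text
(no output)
```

View pics/scene0.png

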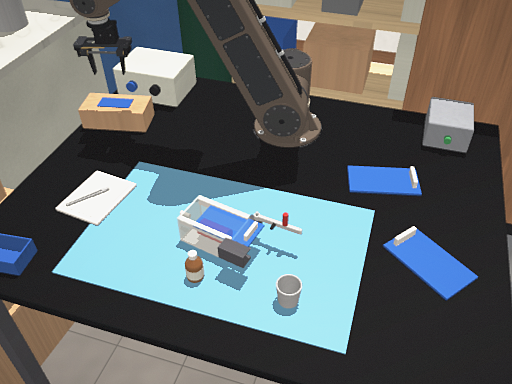

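View pics/sc.png

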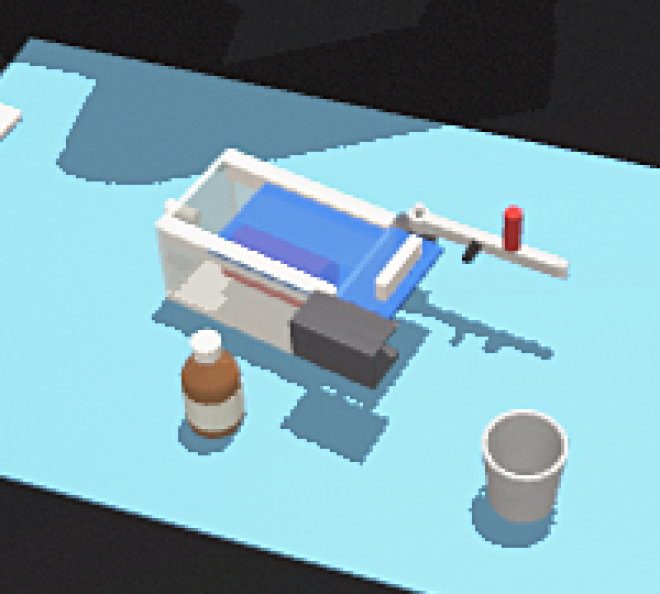

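View pics/tc.png

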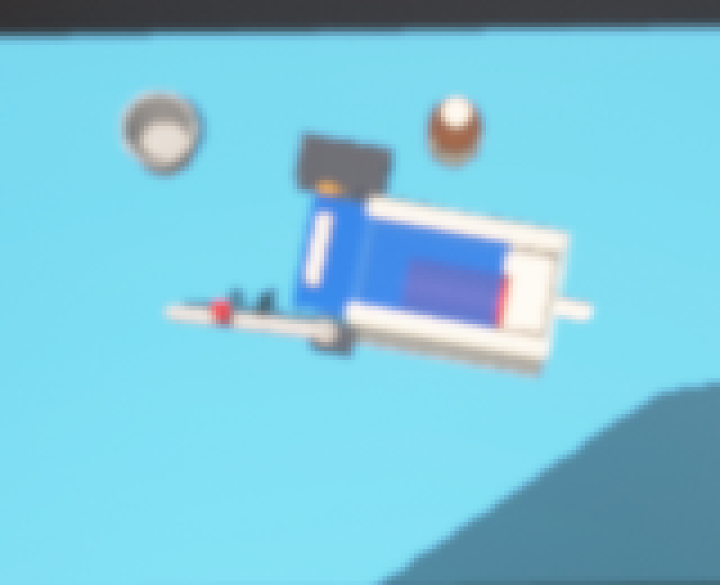

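The scene crop shows the open chamber, with the bottle at (192,267) and the cup at (288,289). The red post's top is at about (285,213) and the dark hood at (235,250). Three things could be taken for the lid, by scene pixel: (233,224) in the chamber grooves, and (430,262) and (383,177) loose on the bench. I choose (233,224), because it is captive in the grooves. The crop confirms that, with its white rib at (251,231).

```bash
cat > fit.py <<'E'
from h import *
from scipy.optimize import least_squares
ct=read_camera("top");cs=read_camera("scene")
T=lambda u,v:(170+(u+.5)/4.5-.5,95+(v+.5)/4.5-.5); S=lambda u,v:(130+u/3.3,150+v/3.3)
tp=[(T(570,235),(55,-85,90)),(T(547,358),(-55,-85,90)),(T(303,133),(96,152,101)),(T(392,148),(96,76,101)),(T(297,187),(56,152,101)),(T(335,330),(-66,101,90))]
sp=[(S(231,151),(-55,-85,90)),(S(160,223),(55,-85,90)),(S(311,292),(56,76,101)),(S(400,320),(56,152,101)),(S(380,355),(96,152,101)),(S(419,211),(-66,101,90))]
def W(p,L):
    c,s=np.cos(p[2]),np.sin(p[2]);L=np.atleast_2d(np.array(L,float))
    return np.c_[p[0]+c*L[:,0]-s*L[:,1],p[1]+s*L[:,0]+c*L[:,1],L[:,2]]
def res(p): return np.r_[(proj(ct,W(p,[l for _,l in tp]))-[u for u,_ in tp]).ravel(),(proj(cs,W(p,[l for _,l in sp]))-[u for u,_ in sp]).ravel()]
x0=atz(ct,(266,166),45)
r=least_squares(res,[x0[0],x0[1],0],loss="soft_l1")
if __name__=="__main__":
    print(r.x,np.round(r.fun.reshape(-1,2),1).tolist())
    p=r.x
    def loc(X):
        c,s=np.cos(p[2]),np.sin(p[2]);d=X[:2]-p[:2];return np.round([c*d[0]+s*d[1],-s*d[0]+c*d[1]],1)
    post=atz(ct,T(222,310),128);post2=atz(cs,S(514,208),128)
    print("post",post,post2,loc(post),loc(post2))
    for q in(post,post2): l=loc(q)-[-66,101]; print(np.hypot(*l),np.arctan2(l[1],l[0]))
    print("rib",loc(atz(ct,T(313,248),104)),loc(atz(cs,S(402,262),104)))
    print("hinge",W(p,(-66,101,88)),"cup",atz(ct,look_for("cup","top")[0]["xy"],40))
    s=state();print(s["t"],s["joints"],s["tcp_rot"])
E
python3 fit.py
```

```text
[ 6.03024416e+02 -5.07005657e+01 -2.00642762e-01] [[-0.2, -0.2], [-0.2, 0.5], [-0.4, 0.0], [-0.5, 0.3], [-1.1, -1.9], [-2.4, 0.5], [-0.9, -1.4], [-1.9, 0.5], [1.5, -2.0], [-0.3, 0.2], [-2.1, 0.1], [-0.1, 0.0]]
post [570.22971348 143.6024747  128.        ] [568.22543098 145.88134548 128.        ] [-70.9 183.9] [-73.3 185.7]
83.04468676562036 1.629834994928052
85.01399884724867 1.6567704122951756
rib [ -0.3 122.9] [  3.2 124.5]
hinge [[558.47768596  61.42699058  88.        ]] cup [740.94321186 203.56087299  40.        ]
1.35 [-1.40361699e+00  4.90886760e-01  1.55891767e+00  3.88414853e-06
  1.09172022e+00 -1.05629022e-01] [3.14152466e+00 3.74247587e-06 2.72806564e-01]
```

>>> jog_arm(targets=[{"slide":[33.5,51,0],"turn":[0,0,-9],"claw":0},{"slide":[33.5,51,0],"turn":[0,0,-9],"claw":0},{"slide":[33.5,51,0],"turn":[0,0,-9],"claw":0},{"slide":[33.5,51,0],"turn":[0,0,0],"claw":0},{"slide":[33.5,51,0],"turn":[0,0,0],"claw":0}])

```text
t: 1.98
eef_pos: [336.7, -345.3, 183.0]
tcp_rot: [3.141, -0.0, -0.199]
ft_force: [0.1, 0.2, -0.2]
opening: 0.533
grip_force: 0.0
```

>>> jog_arm(targets=[{"slide":[33.5,51,0],"turn":[0,0,0],"claw":0},{"slide":[33.5,51,0],"turn":[0,0,0],"claw":0},{"slide":[33.5,51,0],"turn":[0,0,0],"claw":0},{"slide":[33.5,51,0],"turn":[0,0,0],"claw":0},{"slide":[33.5,51,0],"turn":[0,0,0],"claw":0}])

```text
t: 2.6
eef_pos: [504.4, -90.1, 183.0]
tcp_rot: [3.141, -0.001, -0.198]
ft_force: [0.6, -0.8, 0.1]
opening: 0.024
grip_force: 0.0
```

>>> jog_arm(targets=[{"slide":[33.5,51,0],"turn":[0,0,0],"claw":0},{"slide":[33.5,51,0],"turn":[0,0,0],"claw":0},{"slide":[33.5,51,0],"turn":[0,0,0],"claw":0},{"slide":[33.5,51,0],"turn":[0,0,0],"claw":0},{"slide":[0,0,0],"turn":[0,0,0],"claw":0}])

```text
t: 3.22
eef_pos: [638.5, 115.4, 181.9]
tcp_rot: [-3.141, 0.0, -0.195]
ft_force: [-0.7, -0.4, -0.1]
opening: 0.004
grip_force: 0.0
```

>>> jog_arm(targets=[{"slide":[-1,-5,-45],"turn":[0,0,0],"claw":0},{"slide":[-2,-9,-44],"turn":[0,0,0],"claw":0},{"slide":[0,0,0],"turn":[0,0,0],"claw":0}])

```text
t: 3.6
eef_pos: [632.5, 96.9, 91.4]
tcp_rot: [3.14, 0.006, -0.2]
ft_force: [-0.5, -0.3, -0.0]
opening: 0.003
grip_force: 0.0
```

```bash
python3 - <<'E'
from h import *
c=read_camera("wrist");cv2.imwrite("pics/w1.png",c["frame"])
s=state();print(s["eef_pos"],s["ft_force"],s["joints"])
E
```

```text
[633.99730327  97.34186427  93.7143602 ] [0.2884209  0.27057105 0.58965849] [ 4.94904649e-02  6.08334047e-01  1.60487127e+00 -1.69720757e-04
  9.30254297e-01  1.81986121e+00]
```

View pics/w1.png

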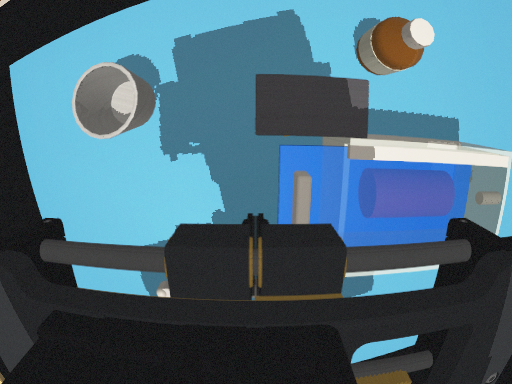

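The wrist view shows the rib at (302,200), to the right of the closed finger tips at (256,220). The way ahead of the fingers is clear. I'll push along chamber -y.

>>> jog_arm(targets=[{"slide":[-1,-5,0],"turn":[0,0,0],"claw":0},{"slide":[-1,-5,0],"turn":[0,0,0],"claw":0},{"slide":[-1,-5,0],"turn":[0,0,0],"claw":0},{"slide":[-1,-5,0],"turn":[0,0,0],"claw":0},{"slide":[-1,-5,0],"turn":[0,0,0],"claw":0}])

```text
t: 4.28
eef_pos: [629.4, 72.7, 93.9]
tcp_rot: [3.142, -0.0, -0.198]
ft_force: [0.3, -0.2, 0.2]
opening: 0.004
grip_force: 0.0
```

>>> jog_arm(targets=[{"slide":[-1,-5,0],"turn":[0,0,0],"claw":0},{"slide":[-1,-5,0],"turn":[0,0,0],"claw":0},{"slide":[-1,-5,0],"turn":[0,0,0],"claw":0}])

```text
t: 4.65
eef_pos: [626.3, 57.8, 93.7]
tcp_rot: [3.142, 0.0, -0.198]
ft_force: [0.6, -0.1, 0.1]
opening: 0.002
grip_force: 0.0
```

```bash
python3 - <<'E'
from h import *
c=read_camera("wrist");a=c["frame"]
b=read_camera("scene")["frame"][180:290,170:330]
cv2.imwrite("pics/w2.png",np.hstack([cv2.resize(a[100:300,150:450],(400,300)),cv2.resize(b,(400,300))]))
E
```

```text
(no output)
```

View pics/w2.png

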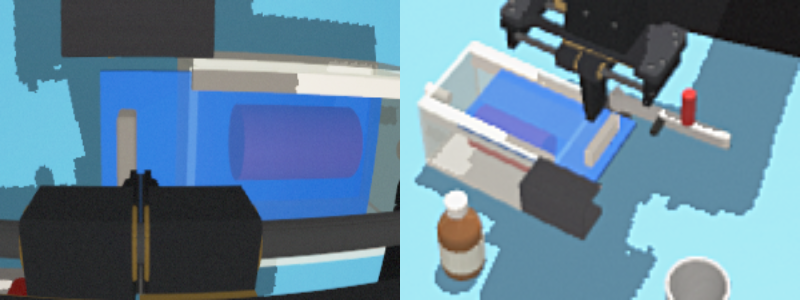

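```bash
python3 - <<'E'
from fit import *
p=r.x; s=state(); e=np.array(s["eef_pos"]); print(p,e,s["ft_force"])
print("tcp in scene",proj(cs,e),"seen ~247,223")
for y in (82,100,111,124): print(y,proj(cs,W(p,[(-30,y,104),(30,y,104)])).round(1).tolist())
print("seen rib outer top edge: ends", (170+(618-400)/2.5,180+120/2.727),(170+(588-400)/2.5,180+155/2.727))
c=read_camera("wrist")
def fish(c,X):
    K=np.array(c["mtx"]);q=np.array(c["R"])@X+np.array(c["t"]);th=np.arctan2(np.hypot(q[0],q[1]),q[2]);u=q[:2]/np.hypot(q[0],q[1])*th
    return np.round([K[0,0]*u[0]+K[0,2],K[1,1]*u[1]+K[1,2]],1)
print("tcp wrist",fish(c,e))
for y in (82,111,124): print(y,[fish(c,x).tolist() for x in W(p,[(-30,y,104),(30,y,104)])])
print("home rim", [fish(c,x).tolist() for x in W(p,[(55,-85,90),(-55,-85,90),(96,76,101),(96,152,101)])])
print("seen rib upper end top", 150+118*.75,100+110/1.5, 150+135*.75)
E
```

```text
[ 6.03024416e+02 -5.07005657e+01 -2.00642762e-01] [626.42260197  58.01785513  93.74691975] [ 0.88396826  0.28774513 -0.34027919]
tcp in scene [[247.90201385 229.81473871]] seen ~247,223
82 [[244.3, 216.1], [232.9, 230.2]]
100 [[250.0, 218.4], [238.7, 232.6]]
111 [[253.6, 219.8], [242.3, 234.1]]
124 [[257.8, 221.5], [246.6, 235.9]]
seen rib outer top edge: ends (257.2, 224.004400440044) (245.2, 236.83901723505684)
tcp wrist [255.6 213.3]
82 [[295.7, 258.4], [299.6, 176.8]]
111 [[255.7, 258.7], [256.0, 176.6]]
124 [[237.7, 258.6], [236.3, 176.6]]
home rim [[481.9, 148.8], [461.3, 264.8], [309.6, 77.9], [194.0, 78.0]]
seen rib upper end top 238.5 173.33333333333331 251.25
```

```bash
python3 - <<'E'
from h import *
c=read_camera("wrist")["frame"][130:250,180:330]
b=read_camera("scene")["frame"][195:255,215:290]
t=read_camera("top")["frame"][120:190,215:300]
cv2.imwrite("pics/w3.png",np.hstack([cv2.resize(b,(450,360),interpolation=cv2.INTER_CUBIC),cv2.resize(c,(350,360))]))
E
```

```text
(no output)
```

View pics/w3.png

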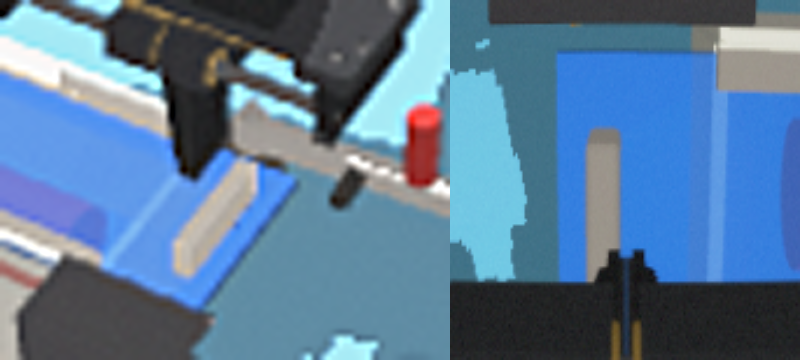

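```bash
python3 - <<'E'
from fit import *
from scipy.spatial.transform import Rotation as Ro
p=r.x; s=state(); e=np.array(s["eef_pos"]); 
c=read_camera("wrist");R=np.array(c["R"]);C=-R.T@np.array(c["t"]);K=np.array(c["mtx"]);print("cam",C-e,R.round(3).tolist(),K[0,0])
def fish(X,C):
    q=R@(np.asarray(X)-C);th=np.arctan2(np.hypot(q[0],q[1]),q[2]);u=q[:2]/np.hypot(q[0],q[1])*th
    return np.round([K[0,0]*u[0]+K[0,2],K[1,1]*u[1]+K[1,2]],1).tolist()
C1=C+np.array([633.997,97.342,93.714])-e
for dz in(0,12):
    print(dz,[fish(x,C1+[0,0,dz]) for x in W(p,[(96,152,101),(96,76,101),(56,152,101),(56,76,101),(55,-85,90),(30,124,104),(30,114,104)])])
print("tip-10",fish(e,C),fish(e+[0,0,12],C))
E
```

```text
cam [ 64.74218847 -12.66870753 203.09969634] [[-0.197, -0.98, -0.0], [-0.952, 0.191, 0.239], [-0.234, 0.047, -0.971]] 297.3186396354542
0 [[254.9, 75.9], [366.6, 81.5], [254.7, 136.3], [365.3, 139.1], [509.5, 151.5], [296.8, 176.2], [311.5, 176.3]]
12 [[254.9, 78.4], [360.7, 83.3], [254.7, 135.3], [359.5, 137.9], [501.2, 149.8], [294.4, 173.0], [308.4, 173.1]]
tip-10 [255.6, 213.2] [255.6, 218.7]
```

The views agree: the rib hasn't moved from y≈124 and the force is zero. The finger tips look about 10 mm higher than the stated TCP, so they passed over the rib. I'll back off and go in lower.

>>> jog_arm(targets=[{"slide":[0,0,15],"turn":[0,0,0],"claw":0},{"slide":[4,20,0],"turn":[0,0,0],"claw":0},{"slide":[4,20,0],"turn":[0,0,0],"claw":0},{"slide":[0,0,-12],"turn":[0,0,0],"claw":0},{"slide":[0,0,-11],"turn":[0,0,0],"claw":0}])

```text
t: 5.82
eef_pos: [633.9, 98.5, 84.4]
tcp_rot: [3.141, 0.001, -0.198]
ft_force: [-0.9, -0.4, 0.1]
opening: 0.004
grip_force: 0.0
```

>>> jog_arm(targets=[{"slide":[0,0,0],"turn":[0,0,0],"claw":0},{"slide":[-1,-5,0],"turn":[0,0,0],"claw":0},{"slide":[-1,-5,0],"turn":[0,0,0],"claw":0},{"slide":[-1,-5,0],"turn":[0,0,0],"claw":0},{"slide":[0,0,0],"turn":[0,0,0],"claw":0}])

```text
t: 6.45
eef_pos: [631.4, 82.5, 86.0]
tcp_rot: [3.142, -0.0, -0.199]
ft_force: [0.5, -0.4, 1.2]
opening: 0.005
grip_force: 0.0
```

>>> jog_arm(targets=[{"slide":[-0.8,-4,0],"turn":[0,0,0],"claw":0},{"slide":[-0.8,-4,0],"turn":[0,0,0],"claw":0},{"slide":[-0.8,-4,0],"turn":[0,0,0],"claw":0}])

```text
t: 6.82
eef_pos: [628.9, 70.8, 85.8]
tcp_rot: [3.141, 0.0, -0.198]
ft_force: [0.5, 0.7, 0.2]
opening: 0.004
grip_force: 0.0
```

```bash
python3 - <<'E'
from fit import *
p=r.x
for n in ("scene","wrist"):
    c=read_camera(n);print(n,[(np.round(d["xy"],1).tolist(),round(d["conf"],2)) for d in look_for("lid_rib",n)][:4])
    if n=="wrist": cv2.imwrite("pics/w4.png",np.hstack([cv2.resize(b,(450,360),interpolation=cv2.INTER_CUBIC),cv2.resize(c["frame"][130:250,180:330],(350,360))]))
    else: b=c["frame"][195:255,215:290]
E
```

```text
scene [([382.2, 178.9], 0.9), ([429.7, 264.8], 0.87), ([230.2, 223.8], 0.76)]
wrist [([354.9, 195.7], 0.59)]
```

View pics/w4.png

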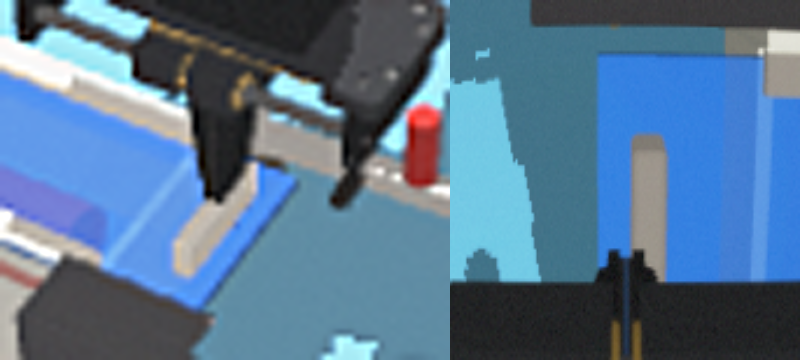

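```bash
python3 - <<'E'
from fit import *
s=state();e=np.array(s["eef_pos"]);print(e,s["ft_force"])
for z in (86,92,98,104,108): print(z,proj(cs,[e[0],e[1],z]).round(1).tolist())
e=np.array([626.4,58.0,0])
for z in (94,100,106,112): print(z,proj(cs,[e[0],e[1],z]).round(1).tolist(), "seen 247.5,224.7")
E
```

```text
[629.02270712  71.22311787  85.7468935 ] [-1.01040323  0.20751369  1.33623143]
86 [[252.3, 233.6]]
92 [[252.3, 232.0]]
98 [[252.3, 230.5]]
104 [[252.2, 228.9]]
108 [[252.2, 227.9]]
94 [[247.9, 229.7]] seen 247.5,224.7
100 [[247.9, 228.2]] seen 247.5,224.7
106 [[247.8, 226.6]] seen 247.5,224.7
112 [[247.8, 225.1]] seen 247.5,224.7
```

The tips really sit about 19 mm above the reported TCP: 106 seen against 86 reported, and 112 against 94. I'll use a TCP z of 71, which puts the tips at about 90.

>>> jog_arm(targets=[{"slide":[0,0,6],"turn":[0,0,0],"claw":0},{"slide":[3,15,0],"turn":[0,0,0],"claw":0},{"slide":[3,15,0],"turn":[0,0,0],"claw":0},{"slide":[0,0,-10],"turn":[0,0,0],"claw":0},{"slide":[0,0,-11],"turn":[0,0,0],"claw":0}])

```text
t: 7.85
eef_pos: [634.7, 101.3, 69.7]
tcp_rot: [3.141, 0.001, -0.198]
ft_force: [-0.5, 0.6, -0.5]
opening: 0.004
grip_force: 0.0
```

>>> jog_arm(targets=[{"slide":[0,0,0],"turn":[0,0,0],"claw":0},{"slide":[-1,-5,0],"turn":[0,0,0],"claw":0},{"slide":[-1,-5,0],"turn":[0,0,0],"claw":0},{"slide":[-0.8,-4,0],"turn":[0,0,0],"claw":0},{"slide":[-0.8,-4,0],"turn":[0,0,0],"claw":0}])

```text
t: 8.48
eef_pos: [631.4, 82.7, 71.0]
tcp_rot: [3.142, -0.0, -0.199]
ft_force: [0.1, 0.3, 0.2]
opening: 0.003
grip_force: 0.0
```

>>> jog_arm(targets=[{"slide":[-0.8,-4,0],"turn":[0,0,0],"claw":0},{"slide":[-0.8,-4,0],"turn":[0,0,0],"claw":0},{"slide":[-0.8,-4,0],"turn":[0,0,0],"claw":0}])

```text
t: 8.85
eef_pos: [629.0, 71.0, 70.8]
tcp_rot: [-3.142, -0.0, -0.198]
ft_force: [0.3, -0.4, -0.2]
opening: 0.003
grip_force: 0.4
```

>>> jog_arm(targets=[{"slide":[-0.8,-4,0],"turn":[0,0,0],"claw":0},{"slide":[-0.8,-4,0],"turn":[0,0,0],"claw":0},{"slide":[-0.6,-3,0],"turn":[0,0,0],"claw":0},{"slide":[0,0,0],"turn":[0,0,0],"claw":0}])

```text
t: 9.35
eef_pos: [626.8, 59.8, 70.8]
tcp_rot: [3.141, 0.0, -0.199]
ft_force: [0.3, -0.5, 0.4]
opening: 0.0
grip_force: 0.0
```

```bash
python3 - <<'E'
from h import *
b=read_camera("scene")["frame"][195:255,215:290]
c=read_camera("wrist")
cv2.imwrite("pics/w5.png",np.hstack([cv2.resize(b,(450,360),interpolation=cv2.INTER_CUBIC),cv2.resize(c["frame"][130:250,180:330],(350,360))]))
E
```

```text
(no output)
```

View pics/w5.png

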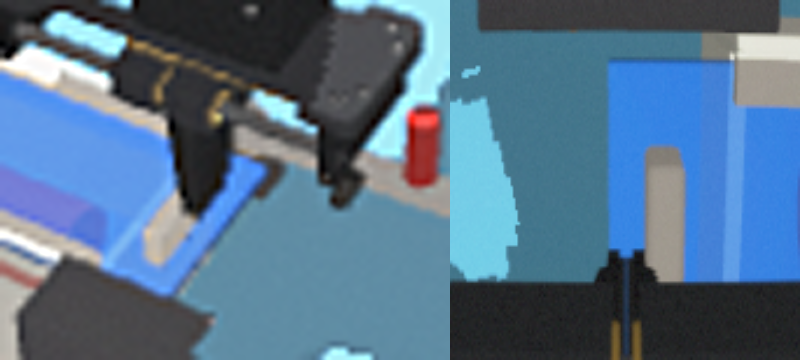

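Now the finger tips sit behind the rib's outer face, with the rib's near end at (242,235) in the scene view, and the lid is moving. I'll go on pushing and watch the force.

>>> jog_arm(targets=[{"slide":[-0.8,-4,0],"turn":[0,0,0],"claw":0},{"slide":[-0.8,-4,0],"turn":[0,0,0],"claw":0},{"slide":[-0.8,-4,0],"turn":[0,0,0],"claw":0},{"slide":[-0.6,-3,0],"turn":[0,0,0],"claw":0}])

```text
t: 9.95
eef_pos: [623.7, 44.8, 70.7]
tcp_rot: [3.141, 0.0, -0.199]
ft_force: [-0.4, 0.9, -0.5]
opening: 0.007
grip_force: 0.3
```

>>> jog_arm(targets=[{"slide":[-0.4,-2,0],"turn":[0,0,0],"claw":0},{"slide":[-0.4,-2,0],"turn":[0,0,0],"claw":0}])

```text
t: 10.2
eef_pos: [623.0, 41.0, 70.7]
tcp_rot: [3.141, 0.0, -0.198]
ft_force: [0.2, 0.4, -0.4]
opening: 0.007
grip_force: 0.3
```

>>> jog_arm(targets=[{"slide":[-0.2,-1,0],"turn":[0,0,0],"claw":0},{"slide":[-0.2,-1,0],"turn":[0,0,0],"claw":0}])

```text
t: 10.45
eef_pos: [622.6, 39.1, 70.8]
tcp_rot: [3.141, 0.0, -0.198]
ft_force: [0.8, 1.0, -0.6]
opening: 0.007
grip_force: 0.3
```

>>> jog_arm(targets=[{"slide":[-0.2,-1,0],"turn":[0,0,0],"claw":0},{"slide":[-0.2,-1,0],"turn":[0,0,0],"claw":0}])

```text
t: 10.7
eef_pos: [622.2, 37.1, 70.7]
tcp_rot: [3.141, 0.0, -0.198]
ft_force: [-0.2, 1.2, -0.7]
opening: 0.004
grip_force: 0.3
```

>>> jog_arm(targets=[{"slide":[-0.2,-1,0],"turn":[0,0,0],"claw":0}])

```text
t: 10.82
eef_pos: [622.0, 36.1, 70.7]
tcp_rot: [3.142, 0.0, -0.198]
ft_force: [0.6, -0.0, -0.7]
opening: 0.0
grip_force: 0.3
```

>>> jog_arm(targets=[{"slide":[-0.2,-1,0],"turn":[0,0,0],"claw":0}])

```text
t: 10.95
eef_pos: [621.8, 35.0, 70.7]
tcp_rot: [3.141, 0.0, -0.198]
ft_force: [0.2, 1.2, -0.7]
opening: 0.004
grip_force: 0.3
```

>>> jog_arm(targets=[{"slide":[-0.2,-1,0],"turn":[0,0,0],"claw":0},{"slide":[-0.1,-0.5,0],"turn":[0,0,0],"claw":0}])

```text
t: 11.2
eef_pos: [621.5, 33.5, 70.8]
tcp_rot: [3.142, 0.0, -0.199]
ft_force: [-0.1, 0.2, -0.3]
opening: 0.001
grip_force: 0.3
```

>>> jog_arm(targets=[{"slide":[-0.2,-1,0],"turn":[0,0,0],"claw":0}])

```text
t: 11.32
eef_pos: [621.6, 32.8, 70.9]
tcp_rot: [-3.141, -0.001, -0.199]
ft_force: [2.8, 5.3, -0.7]
opening: 0.004
grip_force: 2.8
```

>>> jog_arm(targets=[{"slide":[-0.2,-1,0],"turn":[0,0,0],"claw":0}])

```text
t: 11.45
eef_pos: [622.0, 32.5, 71.1]
tcp_rot: [-3.14, -0.002, -0.199]
ft_force: [5.4, 10.3, 0.3]
opening: 0.0
grip_force: 5.4
```

>>> jog_arm(targets=[{"slide":[3,15,0],"turn":[0,0,0],"claw":0},{"slide":[0,0,50],"turn":[0,0,0],"claw":0},{"slide":[0,10,30],"turn":[0,0,10.4],"claw":0},{"slide":[-27,34,0],"turn":[0,0,10.4],"claw":0},{"slide":[-27,34,0],"turn":[0,0,10.4],"claw":0}])

```text
t: 12.08
eef_pos: [569.3, 125.7, 151.0]
tcp_rot: [3.141, -0.0, 0.352]
ft_force: [-0.6, 1.1, 0.3]
opening: 0.006
grip_force: 0.0
```

>>> jog_arm(targets=[{"slide":[-27,24,0],"turn":[0,0,10.4],"claw":0},{"slide":[0,0,0],"turn":[0,0,10.4],"claw":0},{"slide":[0,0,0],"turn":[0,0,10.4],"claw":0},{"slide":[0,0,0],"turn":[0,0,10.4],"claw":0},{"slide":[0,0,0],"turn":[0,0,10.4],"claw":0}])

```text
t: 12.7
eef_pos: [542.9, 149.1, 150.8]
tcp_rot: [-3.142, 0.0, 1.26]
ft_force: [-0.2, -0.5, 1.0]
opening: 0.003
grip_force: 0.0
```

```bash
python3 - <<'E'
from h import *
s=read_camera("scene")["frame"][195:265,205:305]
w=read_camera("wrist")["frame"]
cv2.imwrite("pics/w6.png",np.hstack([cv2.resize(s,(400,300),interpolation=cv2.INTER_CUBIC),cv2.resize(w,(400,300))]))
s=state();print(s["t"],s["eef_pos"],s["tcp_rot"],s["joints"])
E
```

```text
12.8 [542.94162167 149.04864545 150.74382452] [-3.14150665e+00  4.41017773e-04  1.25636321e+00] [ 1.50799105e-01  4.38880156e-01  1.75028365e+00 -4.36280606e-04
  9.52703611e-01  4.65485105e-01]
```

View pics/w6.png

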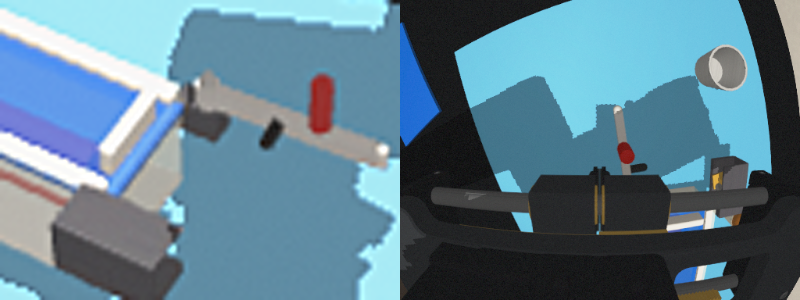

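The lid's rib now lies at (244,216) to (233,230) in the scene view, which is the predicted home position. The latch stands at about 1.64, with its post to the right of the finger in the wrist view. Next I'll lower behind the post and work out the arc.

>>> jog_arm(targets=[{"slide":[0,0,-30],"turn":[0,0,10.4],"claw":0},{"slide":[0,0,-30],"turn":[0,0,0],"claw":0},{"slide":[0,0,-12],"turn":[0,0,0],"claw":0},{"slide":[0,0,0],"turn":[0,0,0],"claw":0}])

```text
t: 13.3
eef_pos: [543.0, 148.7, 78.5]
tcp_rot: [-3.141, 0.0, 1.433]
ft_force: [0.2, -0.3, -0.2]
opening: 0.006
grip_force: 0.0
```

```bash
python3 - <<'E'
import numpy as np
from cell import *
s=state();print(s["eef_pos"],s["tcp_rot"],s["ft_force"])
h=np.array([558.5,61.4])
P=lambda d:h+85*np.array([np.cos(d),np.sin(d)])+12*np.array([-np.sin(d),np.cos(d)])
q=None
for k in range(0,17):
    f=np.radians(82-6*k); a=P(f); print(82-6*k,round(f+.2,2),a.round(1),None if q is None else (a-q).round(1)); q=a
E
```

```text
[542.9740519  148.72143255  78.47270263] [-3.14060086e+00  3.96403424e-04  1.43317782e+00] [ 0.19490546 -0.27906921 -0.20736345]
82 1.63 [558.4 147.2] None
76 1.53 [567.4 146.8] [ 9.  -0.5]
70 1.42 [576.3 145.4] [ 8.9 -1.4]
64 1.32 [585.  143.1] [ 8.7 -2.3]
58 1.21 [593.4 139.8] [ 8.4 -3.2]
52 1.11 [601.4 135.8] [ 8.  -4.1]
46 1.0 [608.9 130.9] [ 7.5 -4.9]
40 0.9 [615.9 125.2] [ 7.  -5.7]
34 0.79 [622.3 118.9] [ 6.4 -6.3]
28 0.69 [627.9 111.9] [ 5.7 -7. ]
22 0.58 [632.8 104.4] [ 4.9 -7.5]
16 0.48 [636.9  96.4] [ 4.1 -8. ]
10 0.37 [640.1  88. ] [ 3.2 -8.4]
4 0.27 [642.5  79.3] [ 2.3 -8.7]
-2 0.17 [643.9  70.4] [ 1.4 -8.9]
-8 0.06 [644.3  61.5] [ 0.5 -9. ]
-14 -0.04 [643.9  52.5] [-0.5 -9. ]
```

>>> jog_arm(targets=[{"slide":[8,-0.7,0],"turn":[0,0,0],"claw":0},{"slide":[7.4,-0.8,0],"turn":[0,0,0],"claw":0},{"slide":[9,-0.5,0],"turn":[0,0,-6],"claw":0},{"slide":[8.9,-1.4,0],"turn":[0,0,-6],"claw":0},{"slide":[8.7,-2.3,0],"turn":[0,0,-6],"claw":0}])

```text
t: 13.92
eef_pos: [586.0, 142.8, 79.4]
tcp_rot: [3.141, -0.0, 1.117]
ft_force: [-1.2, -0.1, 1.4]
opening: 0.004
grip_force: 0.4
```

```bash
python3 - <<'E'
from fit import *
p=r.x
for n,z in (("scene",108),("top",128)):
    c=read_camera(n)
    for d in look_for("latch_post",n)[:2]:
        X=atz(c,d["xy"],z);v=X[:2]-[558.5,61.4];print(n,np.round(d["xy"],1),round(d["conf"],2),X.round(1),np.hypot(*v),np.arctan2(v[1],v[0])+.2)
s=state();print(s["eef_pos"],s["tcp_rot"],s["ft_force"],s["grip_force"])
E
```

```text
scene [273.5 226.7] 0.81 [608.  123.7 108. ] 79.57644761562786 1.0999401336789842
top [273.  124.8] 0.54 [715.  -57.8 128. ] 196.74881767743878 -0.4509881572272015
[585.00925262 142.9351735   78.92697059] [ 3.14140159e+00 -7.15521895e-05  1.12279683e+00] [-0.63424668  0.11166807  0.25074509] 0.0
```

>>> jog_arm(targets=[{"slide":[8.4,-3.2,0],"turn":[0,0,-6],"claw":0},{"slide":[8,-4.1,0],"turn":[0,0,-6],"claw":0},{"slide":[7.5,-4.9,0],"turn":[0,0,-6],"claw":0},{"slide":[7,-5.7,0],"turn":[0,0,-6],"claw":0},{"slide":[6.4,-6.3,0],"turn":[0,0,-6],"claw":0}])

```text
t: 14.85
eef_pos: [622.5, 118.8, 78.9]
tcp_rot: [3.142, -0.0, 0.596]
ft_force: [0.1, 1.2, 1.2]
opening: 0.006
grip_force: 0.4
```

>>> jog_arm(targets=[{"slide":[5.7,-7,0],"turn":[0,0,-6],"claw":0},{"slide":[2.4,-3.8,0],"turn":[0,0,-3],"claw":0}])

```text
t: 15.1
eef_pos: [630.6, 107.8, 78.9]
tcp_rot: [3.142, -0.0, 0.439]
ft_force: [0.5, 1.2, 0.1]
opening: 0.007
grip_force: 0.3
```

```bash
python3 - <<'E'
from h import *
c=read_camera("scene")
for d in look_for("latch_post","scene")[:2]:
    X=atz(c,d["xy"],108);v=X[:2]-[558.5,61.4];print(np.round(d["xy"],1),round(d["conf"],2),X.round(1),np.hypot(*v),np.arctan2(v[1],v[0])+.2)
s=state();print(s["eef_pos"],s["tcp_rot"],s["ft_force"],s["grip_force"])
E
```

```text
[260.  233.5] 0.62 [642.1  96.9 108. ] 90.84573866640781 0.601705840448314
[630.56583178 107.6869225   78.83349266] [ 3.14145586e+00 -1.06472165e-04  4.40495590e-01] [0.39184286 1.05111606 0.77365004] 0.0
```

>>> jog_arm(targets=[{"slide":[1.3,-2.5,0],"turn":[0,0,-2],"claw":0},{"slide":[1.3,-2.6,0],"turn":[0,0,-2],"claw":0},{"slide":[1.3,-2.7,0],"turn":[0,0,-2],"claw":0}])

```text
t: 15.58
eef_pos: [634.5, 100.0, 78.8]
tcp_rot: [3.142, -0.0, 0.334]
ft_force: [0.2, -0.0, 0.1]
opening: 0.006
grip_force: 0.3
```

>>> jog_arm(targets=[{"slide":[1.2,-2.7,0],"turn":[0,0,-2],"claw":0},{"slide":[1.1,-2.8,0],"turn":[0,0,-2],"claw":0}])

```text
t: 15.82
eef_pos: [636.8, 94.4, 78.8]
tcp_rot: [3.142, -0.0, 0.264]
ft_force: [-0.3, 0.1, -0.0]
opening: 0.007
grip_force: 0.3
```

>>> jog_arm(targets=[{"slide":[0.5,-1.4,0],"turn":[0,0,-1],"claw":0},{"slide":[0.5,-1.4,0],"turn":[0,0,-1],"claw":0}])

```text
t: 16.08
eef_pos: [637.7, 91.7, 78.8]
tcp_rot: [3.142, 0.0, 0.23]
ft_force: [0.8, 1.1, 1.2]
opening: 0.005
grip_force: 0.2
```

>>> jog_arm(targets=[{"slide":[0.5,-1.4,0],"turn":[0,0,-1],"claw":0},{"slide":[0.5,-1.4,0],"turn":[0,0,-1],"claw":0}])

```text
t: 16.32
eef_pos: [638.7, 88.9, 78.7]
tcp_rot: [3.141, 0.0, 0.195]
ft_force: [1.1, 0.8, 0.6]
opening: 0.006
grip_force: 0.2
```

>>> jog_arm(targets=[{"slide":[0.5,-1.4,0],"turn":[0,0,-1],"claw":0},{"slide":[0.5,-1.4,0],"turn":[0,0,-1],"claw":0}])

```text
t: 16.58
eef_pos: [639.7, 86.1, 78.8]
tcp_rot: [3.141, 0.0, 0.16]
ft_force: [0.8, -0.2, -0.1]
opening: 0.001
grip_force: 0.2
```

>>> jog_arm(targets=[{"slide":[0.4,-1.4,0],"turn":[0,0,-1],"claw":0},{"slide":[0.4,-1.4,0],"turn":[0,0,-1],"claw":0}])

```text
t: 16.82
eef_pos: [640.5, 83.3, 78.8]
tcp_rot: [3.142, 0.0, 0.125]
ft_force: [0.3, 0.9, 0.3]
opening: 0.001
grip_force: 0.4
```

>>> jog_arm(targets=[{"slide":[0.4,-1.4,0],"turn":[0,0,-1],"claw":0},{"slide":[0.4,-1.4,0],"turn":[0,0,-1],"claw":0}])

```text
t: 17.08
eef_pos: [641.3, 80.5, 78.8]
tcp_rot: [3.142, 0.0, 0.09]
ft_force: [0.3, 1.1, -1.7]
opening: 0.002
grip_force: 0.5
```

>>> jog_arm(targets=[{"slide":[0.3,-1.5,0],"turn":[0,0,-1],"claw":0}])

```text
t: 17.2
eef_pos: [641.5, 79.6, 78.8]
tcp_rot: [-3.141, 0.0, 0.072]
ft_force: [0.3, 7.2, 0.0]
opening: 0.006
grip_force: 3.3
```

>>> jog_arm(targets=[{"slide":[0.3,-1.5,0],"turn":[0,0,-1],"claw":0}])

```text
t: 17.32
eef_pos: [641.8, 78.3, 78.8]
tcp_rot: [-3.141, 0.0, 0.055]
ft_force: [-0.1, 4.8, 0.8]
opening: 0.004
grip_force: 2.6
```

>>> jog_arm(targets=[{"slide":[0.3,-1.5,0],"turn":[0,0,-1],"claw":0}])

```text
t: 17.45
eef_pos: [642.2, 76.5, 78.8]
tcp_rot: [-3.141, 0.0, 0.038]
ft_force: [1.1, 2.7, -0.1]
opening: 0.002
grip_force: 1.4
```

>>> jog_arm(targets=[{"slide":[0.3,-1.5,0],"turn":[0,0,-1],"claw":0}])

```text
t: 17.58
eef_pos: [642.5, 74.4, 78.7]
tcp_rot: [3.141, 0.0, 0.021]
ft_force: [-0.3, -0.2, -0.0]
opening: 0.007
grip_force: 0.0
```

>>> jog_arm(targets=[{"slide":[0.3,-1.5,0],"turn":[0,0,-1],"claw":0}])

```text
t: 17.7
eef_pos: [642.8, 72.8, 78.8]
tcp_rot: [3.141, 0.0, 0.003]
ft_force: [-1.2, 4.0, -0.3]
opening: 0.006
grip_force: 2.0
```

>>> jog_arm(targets=[{"slide":[0.2,-1.5,0],"turn":[0,0,-1],"claw":0}])

```text
t: 17.82
eef_pos: [642.9, 72.4, 78.8]
tcp_rot: [-3.14, 0.0, -0.015]
ft_force: [0.1, 12.3, -0.8]
opening: 0.009
grip_force: 6.2
```

The force peaked at 7.2 N, fell to zero, then rose to 12 N against a hard stop about 7.5 mm after first contact. That is the snap followed by the stop. I'll back off and check.

>>> jog_arm(targets=[{"slide":[0,10,0],"turn":[0,0,0],"claw":0},{"slide":[0,15,0],"turn":[0,0,0],"claw":0},{"slide":[0,10,60],"turn":[0,0,0],"claw":0},{"slide":[-45,0,40],"turn":[0,0,0],"claw":0},{"slide":[-60,0,0],"turn":[0,0,0],"claw":0}])

```text
t: 18.45
eef_pos: [538.5, 107.4, 181.3]
tcp_rot: [-3.141, -0.006, -0.013]
ft_force: [0.5, 0.6, -0.8]
opening: 0.006
grip_force: 0.0
```

>>> jog_arm(targets=[{"slide":[-60,0,0],"turn":[0,0,0],"claw":0},{"slide":[0,60,0],"turn":[0,0,0],"claw":0},{"slide":[0,60,0],"turn":[0,0,0],"claw":0},{"slide":[0,60,0],"turn":[0,0,0],"claw":0},{"slide":[0,0,0],"turn":[0,0,0],"claw":0}])

```text
t: 19.08
eef_pos: [477.2, 290.4, 178.6]
tcp_rot: [-3.141, -0.0, -0.009]
ft_force: [-0.4, -0.8, -0.6]
opening: 0.004
grip_force: 0.0
```

```bash
python3 - <<'E'
from h import *
c=read_camera("scene")
for d in look_for("latch_post","scene")[:2]:
    X=atz(c,d["xy"],108);v=X[:2]-[558.5,61.4];print(np.round(d["xy"],1),round(d["conf"],2),X.round(1),np.hypot(*v),np.arctan2(v[1],v[0])+.2)
t=read_camera("top")
cv2.imwrite("pics/w7.png",np.hstack([cv2.resize(c["frame"][195:300,180:320],(400,300),interpolation=cv2.INTER_CUBIC),cv2.resize(t["frame"][115:190,210:310],(400,300),interpolation=cv2.INTER_CUBIC)]))
s=state();print(s["t"],s["eef_pos"],s["ft_force"])
h=np.array([558.5,61.4])
for th in (.1,.19,.3): print(th,proj(c,np.r_[h+85*np.array([np.cos(th-.2),np.sin(th-.2)]),128]))
E
```

```text
[250.  230.3] 0.71 [639.1  68.3 108. ] 80.89776550699827 0.2859801713747226
19.225 [477.65187306 286.4014057  178.62265676] [-0.2403033  -1.06264845  0.28523277]
0.1 [[243.79932802 224.78982658]]
0.19 [[246.52048991 225.5369439 ]]
0.3 [[249.97230048 226.20512679]]
```

View pics/w7.png

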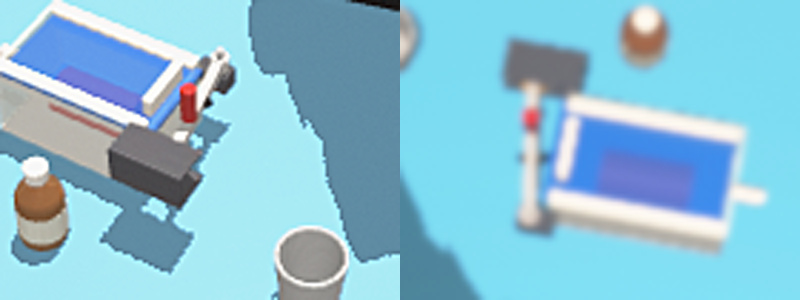

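The scene view puts the post's top at (246,225), which is a latch angle of about 0.19. That matches where the hard stop was felt. The nose is under the hood, the lid is home, and the bottle and cup are unmoved.

```bash
python3 -c "
from cell import *
print(job_done())"
```

```text
the job is handed in; nothing more can be done
None
```

The job is handed in: the lid is fully home, the latch snapped past the roller and stayed caught at about 0.19 rad, and the highest push force I read was about 12 N.

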